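Level a painting panel with a wedge and lock it

ROBOT

A 6-joint arm with a two-finger parallel gripper is mounted at the origin on the work surface. World frame = base frame: x ahead of the robot, y to its left, z up, the work surface at z = 0. Lengths are in m, angles in rad, forces in N, time in s.
With the tool pointing down it reaches from about 0.25 to 0.85 m from the base axis. Payload 12.5 kg.
Tool frame: the origin (TCP) lies at the very end of the fingers, on their centre line; the grasp point (between the pads) lies 19 mm behind it (manip.hold_point_z is the distance from the TCP to the grasp point, in m); z points along the fingers, y is the direction in which the jaws open and shut (so a half turn about z gives the same grasp; the last joint's range is limited). The gripper opens to 93 mm and grips with 3 to 60 N. Pads are 15 mm wide; open, the fingers measure 128 mm over their backs; the gripper's body (75 mm by 188 mm) begins 65 mm behind the grasp point.
Start: joints at [1.069, 0.351, 1.652, -0, 1.139, -0.085], TCP at [0.223, 0.503, 0.219] pointing down, gripper open.
Joint ranges: [-2.75, 2.75], [-0.79, 2.1], [0.01, 2.65], [-1.57, 4.71], [0.07, 3.14], [-2.87, 2.87]. Speed limits (rad/s): [2.22, 2.22, 2.79, 3.14, 3.14, 3.14].

INTERFACE

Orientations are given as a unit quaternion [w, x, y, z].
In Python, from bench import manip gives the robot as it stands. The module is installed in compiled form; this text tells all that it offers.
- The arm moves only by the tool jog_arm, never from a script. Its argument "increments" is a list of rows, each an object of numbers: "tx", "ty", "tz": the shift along the world's x, y, z in m; "rx", "ry", "rz": the turn, a rotation vector about the world's x, y, z in rad. In form: [{"tx": .., "ty": .., "tz": .., "rx": .., "ry": .., "rz": ..}, ...]. A call has 1 to 8 rows; each row shifts and turns the commanded pose from where the row before left it; what a row does not reach is not made up. A row lasts 1/12 s, in which the tool goes at most 41.7 mm and 7.16 degrees, less where a joint would pass 70% of its speed; a pose out of reach is approached as far as the arm can. A call with a gripper value outside its range is refused whole. "fingers" is the opening in per cent of the stroke, from 0 (shut) to 100 (fully open), set as the call begins (left out, the last holds). The fingers move at their own pace and stop on an object; "newtons" is the grip in N (left out, the last holds). Time passes only in rows, so rows that do not move let the fingers close. It gives the time, the measured TCP pose, the force and the opening at its end, in the units of the state.
- manip.get_state(): the state, without advancing time (a new reading comes with each control period).
- manip.camera(name): name is "side" or "top" or "wrist"; returns a dict with "img" (384x512x3 uint8, red, green, blue), "range_z" (384x512 float32, m along the optical axis (not along the pixel's ray), 0 where there is no reading), "intrinsics" (3x3 intrinsics, pixels), "R" (3x3) and "t" (3): a world point X has camera coordinates R X + t. Camera axes: x right, y down, z forward; pixel columns grow to the right and rows downward; lengths in m; the calibration is good to about 2 mm. A picture is of the moment at which its call begins.
- manip.job_done(): hands the job in, once; it reports no verdict.
The state is a dict: "clock": time; "qpos": joint angles; "qd": joint speeds; "joint_torque": joint torques, N m; "tool_pos": TCP position; "tcp_rot": TCP orientation; "contact_force": force on the tool from outside, world axes, zero at the start; "torque": the same for the moment, N m; "gripper_width": finger opening in m.
Only numpy, scipy, OpenCV 4.12 (cv2) and the standard library are available. Lean on these libraries where they do the work, as an engineer would, in place of code of your own. Each camera call takes 0.05 s, during which the arm holds its last target.

TASK

The freshly painted panel on the stand droops at its free edge: slide the wooden wedge, thin end first, straight in under the middle of that low edge until the panel lies level, and let go of the wedge. Then lock the stand by turning its brass thumbscrew clockwise, regripping as needed, until it is fully home, leaving the wedge in place and the panel level. Do not touch the wet panel with the robot, and leave the jar, bowl, pot and brush where they are.

Things in the scene. Friction and masses are not known exactly. Their poses are not given: they have to be found in the camera images.
- stand: Fixed wooden stand. Origin near bench level (0 to 5 mm above it: its height varies); the panel's low free edge is towards its -y, hinge and thumbscrew towards +y. Hinge block: x -110..110, y 150..235 mm, top 40 mm above origin. Two runners 18 mm wide, tops 7 mm above origin, at x = -100 and 100, y -90..180 mm; open between them under the panel.
- panel: Orange painted wooden panel, 220 mm wide (x), 214 mm deep (y), 14 mm thick, 0.7 kg, hinged to the stand; wet paint on top. Origin on the hinge line at the underside, mid width; it runs from y = -6 to its free edge at y = -220 mm; underside z = 0, top z = 14 mm. When level its underside is 22 mm above the stand's origin.
- panel_edge (a point): Middle of the lower corner of the panel's free edge (underside). Axes as the panel's: +y points in under the panel towards the hinge, x along the edge. At the start the panel droops 0.065 rad on its stop (positive roll about its x), this edge about 14 mm lower than the hinge line; it swings up freely about the hinge, past level, and falls back by its weight.
- wedge: Loose pale wooden wedge, about 0.15 kg, 165 mm long, 36 mm wide; flat-topped heel with red band and red top patch, 40 mm long, 31 mm high, gripped across the width. Origin under the middle of the heel, at the underside; +x points to the thin end. From x = 20 to x = 145 mm the top slopes straight down from 31 to 3 mm high. It slides flat on the bench and stays put under the panel's load when let go.
- wedge_tip (a point): Middle of the wedge's thin end, at the underside (145 mm ahead of the wedge's origin along its +x).
- screw (a joint): Turn of the brass thumbscrew (rad): grows as it is turned clockwise seen from above; 4.7 = fully home against its stop. It starts somewhere from 0 to 1. It sinks 0.85 mm per rad, turns stiffly (0.04 N m) and stays where it is left.
- screw_head (a point): On the vertical axis of the knurled round brass thumbscrew head (38 mm diameter, 28 mm tall), 15 mm above the head's underside and 13 mm below its top: the height to grip. It stands 71 mm above the stand's origin at screw = 0, at stand x = 0, y = 200 mm.
- paint_jar: Bystander: blue paint jar with white lid, 64 mm diameter, 85 mm tall; origin at the centre of its underside.
- paint_bowl: Bystander: terracotta bowl, 96 mm rim diameter, 40 mm tall; origin at the centre of its underside.
- rinse_pot: Bystander: white ceramic rinsing pot, 76 mm diameter, 90 mm tall; origin at the centre of its underside.
- paint_brush: Bystander: flat paint brush with red handle, 190 mm long, lying along its own x.
There are look-alikes about, which are no part of the job. Of the things that look like the wedge, the middle-sized one is meant.

How it is judged:
On the way, in this order (a step that is already met when the one before it is completed fails the run):
1. the panel lies level on the wedge, which has been pushed in under its low edge and let go (angle between panel's own z axis and vertical below 0.0087 rad and angular speed of panel below 0.03 rad/s and y of wedge_tip in the frame of panel_edge above 0.06 m and x of wedge_tip in the frame of panel_edge between -0.05 and 0.05 m and angle between the x axis of wedge and the y axis of panel_edge, either way round below 0.35 rad and angle between wedge's own z axis and vertical below 0.06 rad and contact force between wedge and panel above 0.5 N and contact force between the fingers and wedge below 0.2 N and linear speed of wedge below 0.02 m/s), for 0.2 s.
2. the thumbscrew is turned fully home (value of joint screw above 4.5 rad), for 0.2 s.
At the end, for the whole second after the job is handed in: The panel is level within 0.5 degree (0.0087 rad) and at rest, carried by the wedge, which lies flat with its thin end at least 60 mm in past the free edge, within 50 mm of the edge's middle and within 0.35 rad of straight in, and is not held; the thumbscrew is within 0.2 rad of its stop at 4.7 rad (all of step 1 and value of joint screw above 4.5 rad); the robot touches nothing.
It fails at once if the robot touches the wet panel (more than 1 N) (contact force between any of the fingers, the arm and panel above 1 N).
It fails at once if the jar, bowl, pot or brush is moved by more than 30 mm (distance of any of paint_jar, paint_bowl, rinse_pot, paint_brush from where it was at the start of the episode above 0.03 m).
It also fails if it takes over 64 s, if anything falls off the work surface, if the arm or the gripper's body presses on something with over 40 N, if the wrist force passes 120 N, or if a joint passes its speed limit or range.

## Working session

There is one attempt and no reset: what is moved stays moved. The work goes in short steps, Python scripts to look and compute and a tool call to move; the robot and the scene stay as the last step left them, time stands still between calls to the robot, and variables do not carry over. Pictures are saved under pics/ and viewed, and the job is handed in when it is done.

Besides the shell and the picture viewer there is one more tool, called by a JSON object that holds its "name" and its "arguments". jog_arm: Moves the arm, as the interface text tells. Its arguments: {"type":"object","properties":{"increments":{"type":"array"},"fingers":{"type":"number"},"newtons":{"type":"number"}},"required":["increments"]}

```bash
mkdir -p pics
cat > h.py <<'E'
import numpy as np, cv2
from bench import manip
def save(n,img): cv2.imwrite(f'pics/{n}.png',cv2.cvtColor(img,cv2.COLOR_RGB2BGR))
def pts(c):
    K=c['intrinsics'];z=c['range_z'];v,u=np.mgrid[:z.shape[0],:z.shape[1]]
    P=np.stack([(u-K[0,2])/K[0,0]*z,(v-K[1,2])/K[1,1]*z,z],-1)
    return (P-c['t'])@c['R']
E
python3 - <<'E'
from h import *
for n in ('side','top'):
    c=manip.camera(n); save(n+'0',c['img']); np.savez(n+'0.npz',**c)
    print(n,-c['R'].T@c['t'],c['intrinsics'][0])
s=manip.get_state();print(s)
E
```

```text
side [0.84337343 1.21857759 0.9818041 ] [492.84543288   0.         257.1108416 ]
top [ 0.33401005 -0.05208674  1.24618094] [401.21563078   0.         252.2953141 ]
{'clock': 0.1, 'qpos': array([ 1.06940862e+00,  3.51213497e-01,  1.65233360e+00,  3.43743211e-05,
        1.13912235e+00, -8.45807463e-02]), 'qd': array([ 0.00190564, -0.00246944, -0.00052712,  0.00041726,  0.00150727,
        0.00190786]), 'joint_torque': array([ 9.94827569e-04, -4.98029101e+01, -2.85708117e+01,  6.99529471e-02,
        2.38887768e-02, -8.36615368e-05]), 'tool_pos': array([0.2224754 , 0.50266216, 0.21814828]), 'tcp_rot': array([-1.70436360e-04,  2.06905201e-01,  9.78360847e-01, -5.10946614e-04]), 'contact_force': array([-0.21996404, -0.38391118, -0.54095995]), 'torque': array([ 0.05005122, -0.05987061,  0.04561776]), 'gripper_width': 0.09298498362571114}
```

View pics/top0.png

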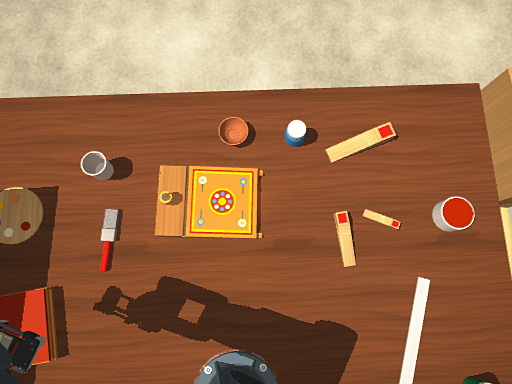

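View pics/side0.png

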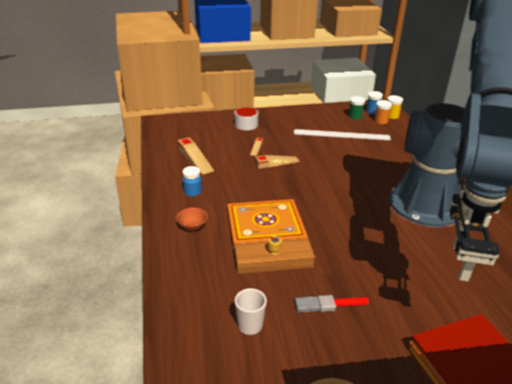

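The top view shows three wedge look-alikes: large (362,142), middle (345,238) and small (382,218). The middle-sized one at (345,238), with its red patch at (342,217), is the one meant. The panel's free edge is at column ~259 and the thumbscrew at (166,198). Next I confirm the wedge in a crop and measure.

Run:
```python
from h import *
c=dict(np.load('top0.npz'));P=pts(c);im=c['img']
def crop(n,u0,u1,v0,v1,s):
    save(n,cv2.resize(im[v0:v1,u0:u1],None,fx=s,fy=s,interpolation=cv2.INTER_NEAREST))
crop('wedges',310,410,110,280,3.5); crop('stand',145,275,155,250,6)
hsv=cv2.cvtColor(im,cv2.COLOR_RGB2HSV)
print('table z',np.median(P[260:270,300:330,2]))
# wedges: things above the table in the right area
m=np.zeros(im.shape[:2],np.uint8);m[110:290,315:408]=1
m&=((hsv[...,2]>150)).astype(np.uint8)
n,l,st,ce=cv2.connectedComponentsWithStats(m)
for i in range(1,n):
    if st[i,4]<40: continue
    X=P[l==i]; r=cv2.minAreaRect(X[:,:2].astype(np.float32)*1000)
    print(i,st[i],r, 'zmax',np.percentile(X[:,2],[5,50,95]))
    red=(l==i)&((hsv[...,0]<6)|(hsv[...,0]>174))&(hsv[...,1]>170)
    print('  red',np.median(P[red],0),red.sum(), np.argwhere(red).mean(0))
```

```text
table z -0.0011263474227152241
13 [ 325  121   72   42 1119] ((607.862548828125, -264.6201477050781), (125.73579406738281, 681.801025390625), 41.73649597167969) zmax [-0.00026424  0.02532063  0.04197515]
  red [ 0.7726474  -0.49744079  0.04008786] 109 [130.93577982 385.12844037]
25 [372 140  24   9  46] ((737.9349975585938, -503.3638916015625), (12.42129898071289, 80.10398864746094), 18.399181365966797) zmax [-0.00483023 -0.00109157  0.00244334]
  red [nan nan nan] 0 [nan nan]
46 [344 160  64   5 121] ((683.9892578125, -470.45941162109375), (203.34303283691406, 11.327427864074707), 86.03402709960938) zmax [-0.00504445 -0.00085377  0.00291538]
  red [nan nan nan] 0 [nan nan]
47 [331 165  33   4  58] ((671.591064453125, -376.7868347167969), (8.03822135925293, 106.06177520751953), 0.4916349947452545) zmax [-0.00579039 -0.00168778  0.00383733]
  red [nan nan nan] 0 [nan nan]
54 [315 172  93  15 543] ((552.0839233398438, -268.6257629394531), (162.39447021484375, 592.7979736328125), 29.88224220275879) zmax [-0.00528559 -0.00131626  0.00326537]
  red [nan nan nan] 0 [nan nan]
57 [328 185  7
[... 472 characters left out ...]
219, 494.7136535644531), 15.440984725952148) zmax [-0.00141575  0.01179804  0.02150947]
  red [ 0.47878298 -0.50246864  0.02038587] 30 [223.53333333 394.8       ]
85 [333 210  23  57 765] ((432.1209716796875, -208.12127685546875), (172.93177795410156, 325.5528869628906), 4.18373966217041) zmax [-0.00027261  0.01730608  0.03220775]
  red [ 0.50053758 -0.33898152  0.03062316] 72 [217.68055556 341.98611111]
133 [354 276  52   4  83] ((317.8590393066406, -445.38037109375), (154.77435302734375, 7.438826084136963), 89.84078216552734) zmax [-0.00502519 -0.00136759  0.00273295]
  red [nan nan nan] 0 [nan nan]
  return _methods._mean(a, axis=axis, dtype=dtype,
  ret = um.true_divide(
<stdin>:17: RuntimeWarning: Mean of empty slice.
```

View pics/wedges.png

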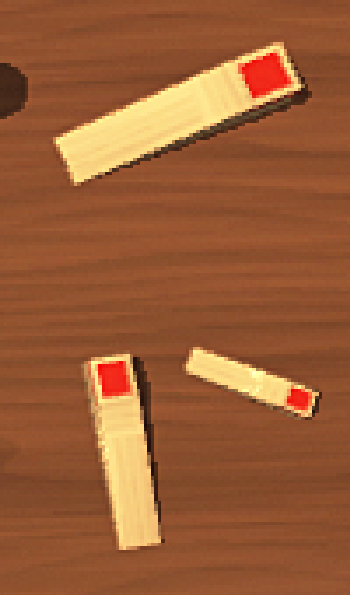

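View pics/stand.png

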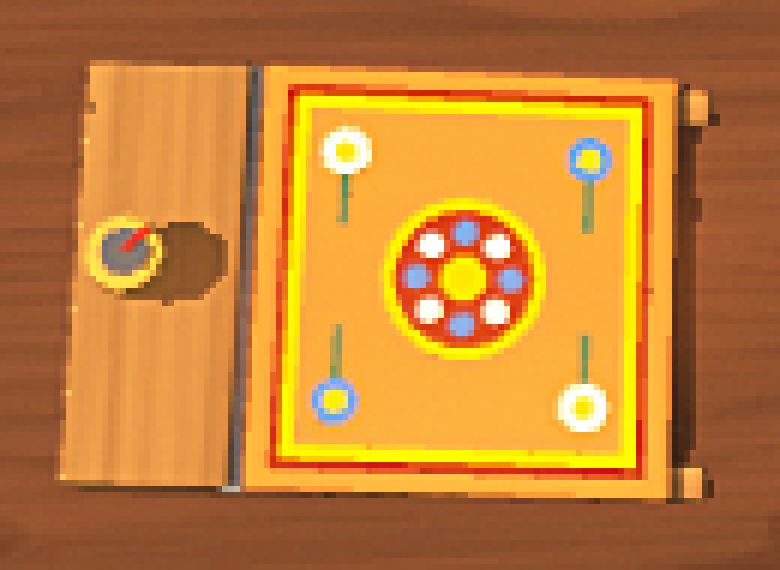

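Run:
```python
from h import *
c=dict(np.load('top0.npz'));P=pts(c);im=c['img'];z=c['range_z']
ok=z>0
hsv=cv2.cvtColor(im,cv2.COLOR_RGB2HSV)
K,R,t=c['intrinsics'],c['R'],c['t']
def ray(u,v,h):
    d=R.T@np.linalg.solve(K,[u,v,1.]);o=-R.T@t;return o+d*(h-o[2])/d[2]
# wedge
m=np.zeros(im.shape[:2],np.uint8);m[205:275,328:360]=1
m&=(hsv[...,2]>150).astype(np.uint8)
n,l,st,ce=cv2.connectedComponentsWithStats(m);i=1+np.argmax(st[1:,4]);M=l==i
X=P[M&ok];X=X[(X[:,2]<.05)]
r=cv2.minAreaRect(X[:,:2].astype(np.float32)*1000);print('wedge rect',r,cv2.boxPoints(r).tolist())
r2=cv2.minAreaRect(np.argwhere(M)[:,::-1].astype(np.float32));b=cv2.boxPoints(r2);print('px',r2,b.tolist())
red=M&((hsv[...,0]<6)|(hsv[...,0]>174))&(hsv[...,1]>170)
v,u=np.argwhere(red).mean(0);print('red on z=.031',ray(u,v,.031))
pc=(X[:,:2]-X[:,:2].mean(0));w,V=np.linalg.eigh(pc.T@pc);print('dir',V[:,1])
# panel: orange
for n_,mm in (('panel',(hsv[...,0]>8)&(hsv[...,0]<30)&(hsv[...,1]>200)&(hsv[...,2]>180)),):
    mm=mm.astype(np.uint8);mm[:160]=0;mm[245:]=0;mm[:,:184]=0;mm[:,270:]=0
    X=P[(mm>0)&ok]; A=np.c_[X[:,:2],np.ones(len(X))];s=np.linalg.lstsq(A,X[:,2],rcond=None)[0];print('plane',s, 'z at med',np.median(X,0))
    r=cv2.minAreaRect(X[:,:2].astype(np.float32)*1000);print(r,cv2.boxPoints(r).tolist())
    r=cv2.minAreaRect(np.argwhere(mm)[:,::-1].astype(np.float32));print(r,cv2.boxPoints(r).tolist())
# screw: high pts
H=ok&(P[...,2]>.065)&(P[...,2]<.11);H[:180]=0;H[215:]=0;H[:,:150]=0;H[:,185:]=0
print('screw',np.median(P[H],0),P[H].min(0),P[H].max(0),H.sum())
for u,v in [(159,180),(175,220),(185,200)]:print(P[v,u])
```

```text
wedge rect ((442.2333679199219, -347.7513427734375), (172.73275756835938, 46.40854263305664), 4.862070083618164) [[354.2110290527344, -331.95074462890625], [358.1445007324219, -378.19232177734375], [530.2557373046875, -363.55194091796875], [526.322265625, -317.31036376953125]]
px ((344.90380859375, 238.5192413330078), (55.893096923828125, 14.904826164245605), 78.69007110595703) [[332.1153564453125, 212.57693481445312], [346.730712890625, 209.65386962890625], [357.6922607421875, 264.4615478515625], [343.076904296875, 267.3846130371094]]
red on z=.031 [ 0.5013497  -0.33870171  0.031     ]
dir [-0.99191927 -0.12687063]
plane [0.00188627 0.06068338 0.0266599 ] z at med [0.57019213 0.02680483 0.02986762]
((565.7718505859375, 30.483131408691406), (220.1393585205078, 218.36842346191406), 86.77992248535156) [[450.5772399902344, -73.27973937988281], [668.6009521484375, -85.54579162597656], [680.9664306640625, 134.24600219726562], [462.9427490234375, 146.51205444335938]]
((221.36631774902344, 202.2197265625), (70.06206512451172, 69.41403198242188), 1.060911774635315) [[185.6986846923828, 236.27218627929688], [186.98390197753906, 166.87005615234375], [257.033935546875, 168.16726684570312], [255.7487335205078, 237.56939697265625]]
screw [0.57455613 0.18805401 0.08280052] [0.55674661 0.17091135 0.06509358] [0.59340772 0.20972339 0.09020314] 146
[0.63773896 0.21871109 0.04168393]
[0.51194072 0.16964697 0.03875573]
[0.57391546 0.14036261 0.03169351]
```

The crop confirms the middle-sized wedge: red heel at (342,217), thin end at (350,266). Its heel reads about 31 mm high, against 40 mm and 20 mm for the other two. Moving over it now.

{"name": "jog_arm", "arguments": {"increments": [{"tx":0.0115,"ty":-0.034,"rz":0.0225},{"tx":0.0115,"ty":-0.034,"rz":0.0225},{"tx":0.0115,"ty":-0.034,"rz":0.0225},{"tx":0.0115,"ty":-0.034,"rz":0.0225},{"tx":0.0115,"ty":-0.034,"rz":0.0225},{"tx":0.0115,"ty":-0.034,"rz":0.0225},{"tx":0.0115,"ty":-0.034,"rz":0.0225},{"tx":0.0115,"ty":-0.034,"rz":0.0225}]}}

```text
validation failed for argument at $.in...
```

{"name": "jog_arm", "arguments": {"increments": [{"tx":0.0115,"ty":-0.034,"rz":0.0225},{"tx":0.0115,"ty":-0.034,"rz":0.0225},{"tx":0.0115,"ty":-0.034,"rz":0.0225},{"tx":0.0115,"ty":-0.034,"rz":0.0225},{"tx":0.0115,"ty":-0.034,"rz":0.0225},{"tx":0.0115,"ty":-0.034,"rz":0.0225},{"tx":0.0115,"ty":-0.034,"rz":0.0225},{"tx":0.0115,"ty":-0.034,"rz":0.0225}]}}

```text
validation failed for argument at $.in...
```

{"name": "jog_arm", "arguments": {"increments": [{"tx":0.0115,"ty":-0.034,"rz":0.0225},{"tx":0.0115,"ty":-0.034,"rz":0.0225},{"tx":0.0115,"ty":-0.034,"rz":0.0225},{"tx":0.0115,"ty":-0.034,"rz":0.0225},{"tx":0.0115,"ty":-0.034,"rz":0.0225},{"tx":0.0115,"ty":-0.034,"rz":0.0225},{"tx":0.0115,"ty":-0.034,"rz":0.0225},{"tx":0,"ty":0}]}}

```text
validation failed for argument at $.in...
```

Run:
```python
from h import *
c=manip.camera('wrist'); save('w1',c['img']); np.savez('w1.npz',**c)
c=manip.camera('top'); save('t1',c['img']); np.savez('t1.npz',**c)
s=manip.get_state();print(s['clock'],s['tool_pos'],s['tcp_rot'],s['qpos'])
```

```text
0.2 [0.22254509 0.50274153 0.21830453] [-9.57747616e-05  2.06906881e-01  9.78360581e-01 -3.27604631e-04] [ 1.06938549e+00  3.51036823e-01  1.65217714e+00 -6.44563391e-06
  1.13906130e+00 -8.45833845e-02]
```

View pics/w1.png

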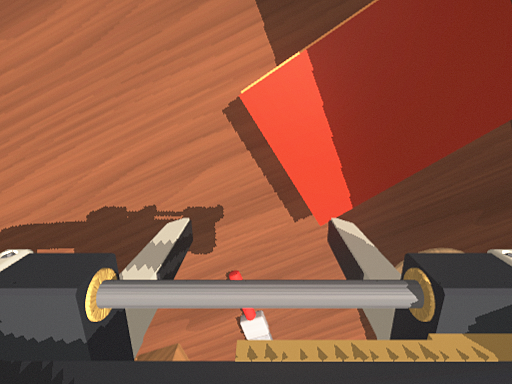

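The moves were refused, probably because every row needs all six keys. The wrist picture still shows the start place: the red book and, at (250,310), the brush.

{"name": "jog_arm", "arguments": {"increments": [{"tx":0.0115,"ty":-0.034,"tz":0,"rx":0,"ry":0,"rz":0.0225},{"tx":0.0115,"ty":-0.034,"tz":0,"rx":0,"ry":0,"rz":0.0225},{"tx":0.0115,"ty":-0.034,"tz":0,"rx":0,"ry":0,"rz":0.0225},{"tx":0.0115,"ty":-0.034,"tz":0,"rx":0,"ry":0,"rz":0.0225},{"tx":0.0115,"ty":-0.034,"tz":0,"rx":0,"ry":0,"rz":0.0225},{"tx":0.0115,"ty":-0.034,"tz":0,"rx":0,"ry":0,"rz":0.0225},{"tx":0.0115,"ty":-0.034,"tz":0,"rx":0,"ry":0,"rz":0.0225},{"tx":0.0115,"ty":-0.034,"tz":0,"rx":0,"ry":0,"rz":0.0225}]}}

```text
clock: 0.87
tool_pos: [0.3147, 0.2293, 0.2187]
tcp_rot: [0.0, 0.117, 0.993, 0.0]
contact_force: [0.7, -0.4, 0.3]
gripper_width: 0.0929
```

{"name": "jog_arm", "arguments": {"increments": [{"tx":0.0115,"ty":-0.034,"tz":0,"rx":0,"ry":0,"rz":0.0225},{"tx":0.0115,"ty":-0.034,"tz":0,"rx":0,"ry":0,"rz":0.0225},{"tx":0.0115,"ty":-0.034,"tz":0,"rx":0,"ry":0,"rz":0.0225},{"tx":0.0115,"ty":-0.034,"tz":0,"rx":0,"ry":0,"rz":0.0225},{"tx":0.0115,"ty":-0.034,"tz":0,"rx":0,"ry":0,"rz":0.0225},{"tx":0.0115,"ty":-0.034,"tz":0,"rx":0,"ry":0,"rz":0.0225},{"tx":0.0115,"ty":-0.034,"tz":0,"rx":0,"ry":0,"rz":0.0225},{"tx":0.0115,"ty":-0.034,"tz":0,"rx":0,"ry":0,"rz":0.0225}]}}

```text
clock: 1.53
tool_pos: [0.4068, -0.043, 0.2187]
tcp_rot: [0.0, 0.028, 1.0, -0.0]
contact_force: [0.3, 0.3, 0.0]
gripper_width: 0.0932
```

{"name": "jog_arm", "arguments": {"increments": [{"tx":0.0115,"ty":-0.034,"tz":0,"rx":0,"ry":0,"rz":0.0225},{"tx":0.0115,"ty":-0.034,"tz":0,"rx":0,"ry":0,"rz":0.0225},{"tx":0.0115,"ty":-0.034,"tz":0,"rx":0,"ry":0,"rz":0.0225},{"tx":0.0115,"ty":-0.034,"tz":0,"rx":0,"ry":0,"rz":0.0225},{"tx":0.0115,"ty":-0.034,"tz":0,"rx":0,"ry":0,"rz":0.0225},{"tx":0.0115,"ty":-0.034,"tz":0,"rx":0,"ry":0,"rz":0.0225},{"tx":0.0115,"ty":-0.034,"tz":0,"rx":0,"ry":0,"rz":0.0225},{"tx":0,"ty":0,"tz":0,"rx":0,"ry":0,"rz":0}]}}

```text
clock: 2.2
tool_pos: [0.4881, -0.2839, 0.2181]
tcp_rot: [0.0, -0.05, 0.999, -0.001]
contact_force: [0.1, -1.1, -0.0]
gripper_width: 0.0929
```

Run:
```python
from h import *
c=manip.camera('wrist'); save('w2',c['img']); np.savez('w2.npz',**c)
s=manip.get_state();print(s['clock'],s['tool_pos'],s['tcp_rot'],s['qpos'])
```

```text
2.25 [ 0.48729382 -0.28139213  0.21789231] [-2.00188162e-04 -4.91495076e-02  9.98791411e-01  5.60688824e-05] [-6.06334324e-01  3.74676028e-01  1.61890107e+00 -1.70107398e-04
  1.14840131e+00 -2.27539952e+00]
```

View pics/w2.png

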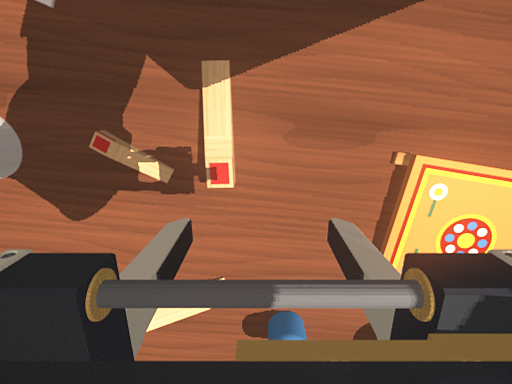

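The wrist view shows the wedge with its heel patch at (220,174) and thin end at (216,61), the small look-alike at (130,157), and the panel's free edge at lower right.

Run:
```python
from h import *
c=dict(np.load('w2.npz'));im=c['img'];P=pts(c);K,R,t=c['intrinsics'],c['R'],c['t']
def ray(u,v,h):
    d=R.T@np.linalg.solve(K,[u,v,1.]);o=-R.T@t;return o+d*(h-o[2])/d[2]
save('w2c',cv2.resize(im[50:200,170:270],None,fx=4,fy=4,interpolation=cv2.INTER_NEAREST))
hsv=cv2.cvtColor(im,cv2.COLOR_RGB2HSV)
red=((hsv[...,0]<6)|(hsv[...,0]>174))&(hsv[...,1]>170)
red[:150]=0;red[200:]=0;red[:,:190]=0;red[:,245:]=0
v,u=np.argwhere(red).mean(0);print('red',u,v,ray(u,v,.031),np.median(P[red],0))
print('tip',ray(202,61,.003),ray(230,61,.003))
print('heel back',ray(206,187,.031),ray(235,187,.031))
```

```text
red 219.0236842105263 172.99736842105264 [ 0.49968717 -0.33882361  0.031     ] [ 0.49912048 -0.33864744  0.03259221]
tip [ 0.3581726  -0.37308595  0.003     ] [ 0.35452947 -0.33653112  0.003     ]
heel back [ 0.52152303 -0.35575036  0.031     ] [ 0.51750223 -0.31560712  0.031     ]
```

View pics/w2c.png

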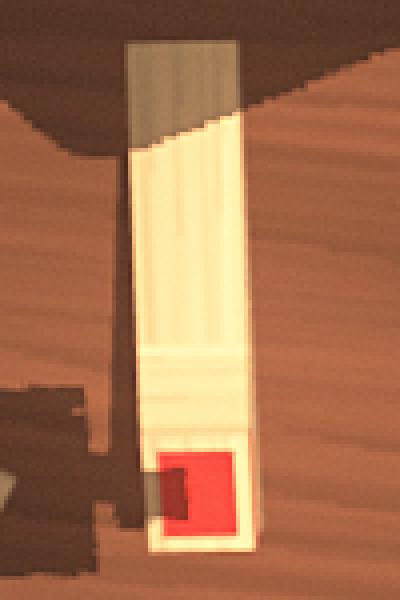

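{"name": "jog_arm", "arguments": {"increments": [{"tx":0.006,"ty":-0.029,"tz":0,"rx":0,"ry":0,"rz":0.0085},{"tx":0.006,"ty":-0.029,"tz":0,"rx":0,"ry":0,"rz":0.0085},{"tx":0,"ty":0,"tz":-0.035,"rx":0,"ry":0,"rz":0},{"tx":0,"ty":0,"tz":-0.035,"rx":0,"ry":0,"rz":0},{"tx":0,"ty":0,"tz":-0.035,"rx":0,"ry":0,"rz":0},{"tx":0,"ty":0,"tz":-0.035,"rx":0,"ry":0,"rz":0},{"tx":0,"ty":0,"tz":0,"rx":0,"ry":0,"rz":0},{"tx":0,"ty":0,"tz":0,"rx":0,"ry":0,"rz":0}]}}

```text
clock: 2.92
tool_pos: [0.4985, -0.336, 0.0781]
tcp_rot: [-0.001, -0.059, 0.998, 0.001]
contact_force: [-0.7, -0.2, 0.5]
gripper_width: 0.0928
```

Run:
```python
from h import *
c=manip.camera('wrist'); save('w3',c['img']); np.savez('w3.npz',**c)
s=manip.get_state();print(s['clock'],s['tool_pos'],s['tcp_rot'])
```

```text
2.9667 [ 0.49962859 -0.33690941  0.08007716] [ 2.71947286e-04 -5.89967758e-02  9.98258115e-01 -2.03653140e-04]
```

View pics/w3.png

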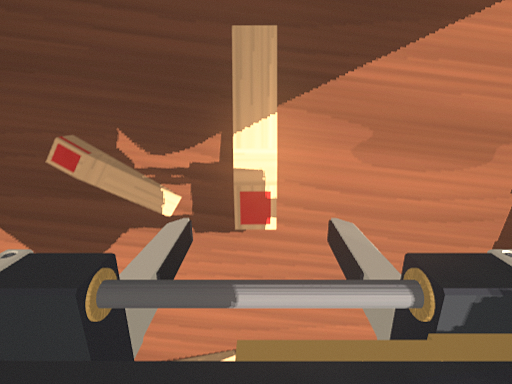

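The wedge is centred between the fingers (heel at (255,210)), but the small wedge's tip at (175,205) is near the left finger. I narrow the opening before going down.

{"name": "jog_arm", "arguments": {"increments": [{"tx":0,"ty":0,"tz":0,"rx":0,"ry":0,"rz":0},{"tx":0,"ty":-0.001,"tz":0,"rx":0,"ry":0,"rz":0},{"tx":0,"ty":0,"tz":-0.02,"rx":0,"ry":0,"rz":0},{"tx":0,"ty":0,"tz":-0.02,"rx":0,"ry":0,"rz":0},{"tx":0,"ty":0,"tz":-0.02,"rx":0,"ry":0,"rz":0},{"tx":0,"ty":0,"tz":-0.013,"rx":0,"ry":0,"rz":0},{"tx":0,"ty":0,"tz":0,"rx":0,"ry":0,"rz":0}], "fingers": 60, "newtons": 20}}

```text
clock: 3.55
tool_pos: [0.4985, -0.3376, 0.0043]
tcp_rot: [-0.001, -0.059, 0.998, 0.001]
contact_force: [0.1, 0.1, -0.0]
gripper_width: 0.0567
```

{"name": "jog_arm", "arguments": {"increments": [{"tx":0,"ty":0,"tz":0,"rx":0,"ry":0,"rz":0},{"tx":0,"ty":0,"tz":0,"rx":0,"ry":0,"rz":0},{"tx":0,"ty":0,"tz":0,"rx":0,"ry":0,"rz":0},{"tx":0,"ty":0,"tz":0,"rx":0,"ry":0,"rz":0},{"tx":0,"ty":0,"tz":0,"rx":0,"ry":0,"rz":0}], "fingers": 20, "newtons": 25}}

```text
clock: 3.97
tool_pos: [0.4997, -0.3386, 0.0069]
tcp_rot: [0.001, -0.059, 0.998, -0.001]
contact_force: [-0.8, 0.6, 7.5]
gripper_width: 0.0358
```

Run:
```python
from h import *
c=dict(np.load('top0.npz'));K,R,t=c['intrinsics'],c['R'],c['t']
def ray(u,v,h):
    d=R.T@np.linalg.solve(K,[u,v,1.]);o=-R.T@t;return (o+d*(h-o[2])/d[2])[:2]
q=lambda a,b:(a/6+145-.5,b/6+155-.5)
A=ray(*q(678,80),.023);B=ray(*q(668,497),.023)
C=ray(*q(266,67),.036);D=ray(*q(243,490),.036)
E_=ray(*q(90,62),.041);F=ray(*q(58,483),.041)
for n,a,b in(('free',A,B),('hinge',C,D),('back',E_,F)):
    d=a-b;print(n,a,b,(a+b)/2,np.linalg.norm(d),'yaw',np.arctan2(d[1],d[0]))
print('side edges yaw', [np.arctan2(-(x[0]-y[0]),x[1]-y[1]) for x,y in((C,A),(D,B))])
print('screw',ray(*q(125,252),.085))
```

```text
free [ 0.67067322 -0.08711764] [ 0.45199054 -0.07319837] [ 0.56133188 -0.08015801] 0.21912522229603465 yaw -0.06356481154964895
hinge [0.6819053  0.12742886] [0.46217702 0.13997443] [0.57204116 0.13370165] 0.22008614135502783 yaw -0.057033906496782694
back [0.68647322 0.21783921] [0.46858107 0.2314877 ] [0.57752714 0.22466345] 0.21831919744430758 yaw -0.06255699694154793
side edges yaw [np.float64(-0.052304908730717734), np.float64(-0.04774877376147878)]
screw [0.57602703 0.18978866]
```

{"name": "jog_arm", "arguments": {"increments": [{"tx":0,"ty":0,"tz":0.015,"rx":0,"ry":0,"rz":0},{"tx":0,"ty":0,"tz":0.02,"rx":0,"ry":0,"rz":0},{"tx":0.01,"ty":0,"tz":0,"rx":0,"ry":0,"rz":-0.12},{"tx":0.01,"ty":0,"tz":0,"rx":0,"ry":0,"rz":-0.12},{"tx":0.01,"ty":0,"tz":0,"rx":0,"ry":0,"rz":-0.12},{"tx":0.01,"ty":0,"tz":0,"rx":0,"ry":0,"rz":-0.12},{"tx":0.01,"ty":0,"tz":0,"rx":0,"ry":0,"rz":-0.12},{"tx":0.01,"ty":0,"tz":0,"rx":0,"ry":0,"rz":-0.12}]}}

```text
clock: 4.63
tool_pos: [0.5596, -0.338, 0.0409]
tcp_rot: [0.0, 0.299, 0.954, -0.0]
contact_force: [0.1, 0.0, -2.1]
gripper_width: 0.0358
```

{"name": "jog_arm", "arguments": {"increments": [{"tx":-0.001,"ty":0.005,"tz":0,"rx":0,"ry":0,"rz":-0.12},{"tx":-0.001,"ty":0.005,"tz":0,"rx":0,"ry":0,"rz":-0.12},{"tx":-0.001,"ty":0.005,"tz":0,"rx":0,"ry":0,"rz":-0.12},{"tx":-0.001,"ty":0.005,"tz":0,"rx":0,"ry":0,"rz":-0.12},{"tx":-0.001,"ty":0.005,"tz":0,"rx":0,"ry":0,"rz":-0.12},{"tx":-0.001,"ty":0.005,"tz":0,"rx":0,"ry":0,"rz":-0.12},{"tx":-0.001,"ty":0.005,"tz":0,"rx":0,"ry":0,"rz":-0.12},{"tx":-0.001,"ty":0.005,"tz":0,"rx":0,"ry":0,"rz":-0.12}]}}

```text
clock: 5.3
tool_pos: [0.5511, -0.2978, 0.0409]
tcp_rot: [0.0, 0.706, 0.708, -0.0]
contact_force: [-0.8, -0.2, -1.5]
gripper_width: 0.0359
```

{"name": "jog_arm", "arguments": {"increments": [{"tx":0,"ty":0.02,"tz":0,"rx":0,"ry":0,"rz":-0.062},{"tx":0,"ty":0.02,"tz":0,"rx":0,"ry":0,"rz":0},{"tx":0,"ty":0,"tz":0,"rx":0,"ry":0,"rz":0},{"tx":0,"ty":0,"tz":0,"rx":0,"ry":0,"rz":0},{"tx":0,"ty":0,"tz":0,"rx":0,"ry":0,"rz":0}]}}

```text
clock: 5.72
tool_pos: [0.5514, -0.2586, 0.0409]
tcp_rot: [0.0, 0.726, 0.688, 0.0]
contact_force: [0.3, -0.3, -0.5]
gripper_width: 0.0359
```

Run:
```python
from h import *
for n in('wrist','top','side'):
    c=manip.camera(n); save(n+'4',c['img']); np.savez(n+'4.npz',**c)
    if n!='wrist':save(n+'4c',cv2.resize(c['img'][150:260,150:370] if n=='top' else c['img'][120:290,210:330],None,fx=3.5,fy=3.5))
s=manip.get_state();print(s['clock'],s['tool_pos'],s['tcp_rot'],s['contact_force'],s['qpos'])
```

```text
5.8667 [ 0.55115675 -0.25886273  0.04069432] [1.78944195e-04 7.25962323e-01 6.87734450e-01 1.60302366e-05] [ 0.22869052 -0.61469576 -1.42270711] [-5.15497210e-01  6.77752166e-01  1.61559664e+00 -9.87581762e-05
  8.47892247e-01 -4.61362925e-01]
```

View pics/wrist4.png

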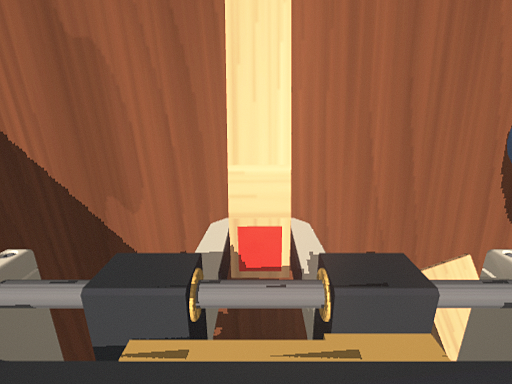

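View pics/top4c.png

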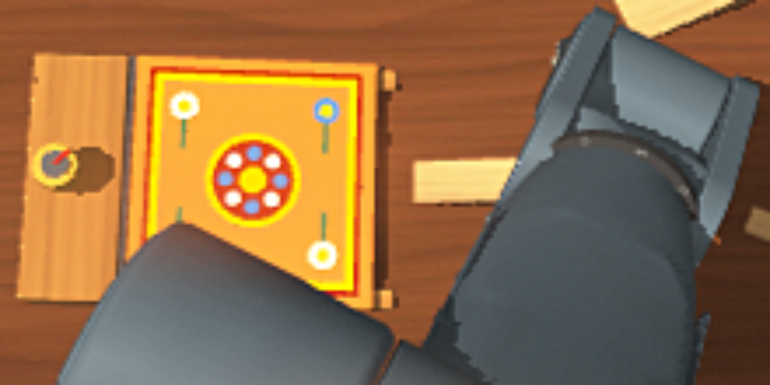

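The wedge is held straight and lined up: the top-view crop shows its tip at (413,182), with the free edge's middle near row 186. Setting it down, then pushing in.

{"name": "jog_arm", "arguments": {"increments": [{"tx":0,"ty":0,"tz":-0.012,"rx":0,"ry":0,"rz":0},{"tx":0,"ty":0,"tz":-0.012,"rx":0,"ry":0,"rz":0},{"tx":0,"ty":0,"tz":-0.007,"rx":0,"ry":0,"rz":0},{"tx":0,"ty":0,"tz":-0.003,"rx":0,"ry":0,"rz":0},{"tx":0,"ty":0,"tz":0,"rx":0,"ry":0,"rz":0},{"tx":0,"ty":0,"tz":0,"rx":0,"ry":0,"rz":0}]}}

```text
clock: 6.37
tool_pos: [0.5506, -0.2581, 0.0061]
tcp_rot: [-0.001, 0.726, 0.688, -0.0]
contact_force: [-2.9, 0.2, 5.0]
gripper_width: 0.0358
```

Run:
```python
from h import *
c=manip.camera('top'); save('t5',c['img']); np.savez('t5.npz',**c)
K,R,t=c['intrinsics'],c['R'],c['t']
def ray(u,v,h):
    d=R.T@np.linalg.solve(K,[u,v,1.]);o=-R.T@t;return (o+d*(h-o[2])/d[2])[:2]
save('t5c',cv2.resize(c['img'][160:245,240:310],None,fx=7,fy=7,interpolation=cv2.INTER_NEAREST))
s=manip.get_state();print(s['clock'],s['tool_pos'],s['contact_force'])
P=pts(c);print(P[202,270:284])
```

```text
6.4167 [ 0.55061018 -0.2580645   0.00606344] [-3.03610823 -0.17923588  4.84453341]
[[ 0.5640732  -0.12278701 -0.00107546]
 [ 0.56265583 -0.1255296   0.00598132]
 [ 0.5635022  -0.12899469  0.00076021]
 [ 0.56309547 -0.13204926  0.00233767]
 [ 0.56215216 -0.13490103  0.0068316 ]
 [ 0.5619331  -0.1380028   0.00739367]
 [ 0.56111664 -0.14086822  0.01120487]
 [ 0.56151531 -0.14420612  0.0084089 ]
 [ 0.56052496 -0.14697662  0.01317102]
 [ 0.56199527 -0.15078796  0.00453683]
 [ 0.56102946 -0.15355502  0.0091681 ]
 [ 0.56035799 -0.15643397  0.01219939]
 [ 0.56017108 -0.15952757  0.01259073]
 [ 0.56059953 -0.16292022  0.00962432]]
```

View pics/t5c.png

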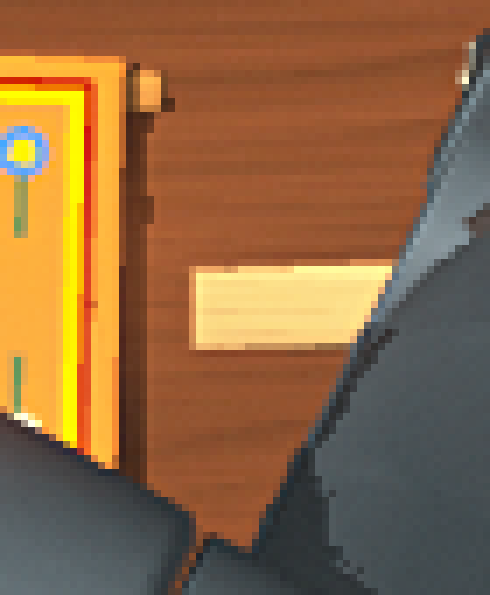

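The tip sits at crop pixel (190,307), about 33 mm short of the edge and on its middle. Sliding in 90 mm first.

{"name": "jog_arm", "arguments": {"increments": [{"tx":0.0008,"ty":0.015,"tz":0.0003,"rx":0,"ry":0,"rz":0},{"tx":0.0008,"ty":0.015,"tz":0,"rx":0,"ry":0,"rz":0},{"tx":0.0008,"ty":0.015,"tz":0,"rx":0,"ry":0,"rz":0},{"tx":0.0006,"ty":0.01,"tz":0,"rx":0,"ry":0,"rz":0},{"tx":0.0006,"ty":0.01,"tz":0,"rx":0,"ry":0,"rz":0},{"tx":0.0004,"ty":0.008,"tz":0,"rx":0,"ry":0,"rz":0},{"tx":0.0004,"ty":0.008,"tz":0,"rx":0,"ry":0,"rz":0},{"tx":0.0004,"ty":0.008,"tz":0,"rx":0,"ry":0,"rz":0}]}}

```text
clock: 7.08
tool_pos: [0.5559, -0.1685, 0.0068]
tcp_rot: [0.0, 0.726, 0.688, -0.0]
contact_force: [0.2, -4.1, -4.0]
gripper_width: 0.036
```

```bash
cat >> h.py <<'E'
def tilt(c):
    """panel tilt about stand x by plane fit on the panel's painted top"""
    P=pts(c);ok=c['range_z']>0
    S=np.array([.576,.190]);yw=-.056  # screw; stand x,y axes
    ex=np.array([np.cos(yw),np.sin(yw)]);ey=np.array([-np.sin(yw),np.cos(yw)])
    D=P[...,:2]-S;x=D@ex;y=D@ey
    m=ok&(abs(x)<.1)&(y<-.065)&(y>-.262)&(P[...,2]>.012)&(P[...,2]<.055)
    b=ok&(abs(x)<.1)&(y<.03)&(y>-.035)&(P[...,2]>.03)&(P[...,2]<.05)
    X=np.c_[x[m],y[m],np.ones(m.sum())];z=P[...,2][m];w=np.ones(len(z),bool)
    for _ in range(5):
        s=np.linalg.lstsq(X[w],z[w],rcond=None)[0];r=z-X@s;w=abs(r)<2.5*r[w].std()
    cov=r[w].std()*np.sqrt(np.diag(np.linalg.inv(X[w].T@X[w])))
    # block reference
    y2=np.c_[x[b],y[b],np.ones(b.sum())];sb=np.linalg.lstsq(y2,P[...,2][b],rcond=None)[0] if b.sum()>50 else None
    return s,cov,w.sum(),sb
E
python3 - <<'E'
from h import *
print('start',tilt(dict(np.load('top0.npz'))),tilt(dict(np.load('side0.npz'))))
for n in('top','side'):
    c=manip.camera(n); save(n+'6',c['img']); np.savez(n+'6.npz',**c);print(n,tilt(c))
s=manip.get_state();print(s['clock'],s['tool_pos'],s['contact_force'],s['gripper_width'])
E
```

```text
start (array([-0.00023062,  0.06604158,  0.04045159]), array([0.00063317, 0.00064352, 0.00011125]), np.int64(3988), array([0.0030287 , 0.00849143, 0.03954112])) (array([-0.00325651,  0.06408134,  0.04231985]), array([0.00070102, 0.00071975, 0.00011966]), np.int64(2213), array([-0.00117094,  0.00569353,  0.04188392]))
top (array([0.00046383, 0.03371801, 0.0389963 ]), array([0.00069027, 0.00069623, 0.00011952]), np.int64(3745), array([0.00062521, 0.00056944, 0.03952995]))
side (array([-0.00152681,  0.03021621,  0.04070721]), array([0.00069778, 0.00071908, 0.00011998]), np.int64(2311), array([-1.02724136e-03,  6.34403374e-05,  4.18237073e-02]))
7.1833 [ 0.55575376 -0.16765873  0.00672005] [ 0.06923831  1.47826032 -3.21793258] 0.03584684653486294
```

Tilt went from 0.065 to about 0.032 rad. At about 0.00102 rad per mm, roughly 31 mm remain.

{"name": "jog_arm", "arguments": {"increments": [{"tx":0.0004,"ty":0.007,"tz":0,"rx":0,"ry":0,"rz":0},{"tx":0.0004,"ty":0.007,"tz":0,"rx":0,"ry":0,"rz":0},{"tx":0.0004,"ty":0.007,"tz":0,"rx":0,"ry":0,"rz":0},{"tx":0.0003,"ty":0.006,"tz":0,"rx":0,"ry":0,"rz":0},{"tx":0.0002,"ty":0.004,"tz":0,"rx":0,"ry":0,"rz":0},{"tx":0,"ty":0,"tz":0,"rx":0,"ry":0,"rz":0},{"tx":0,"ty":0,"tz":0,"rx":0,"ry":0,"rz":0}]}}

```text
clock: 7.77
tool_pos: [0.5575, -0.1375, 0.0068]
tcp_rot: [-0.0, 0.726, 0.688, 0.0]
contact_force: [-0.3, 1.1, -5.2]
gripper_width: 0.0357
```

Run:
```python
from h import *
for n in('top','side'):
    for k in range(2):
        c=manip.camera(n);print(n,tilt(c)[0])
    save(n+'7',c['img']); np.savez(n+'7.npz',**c)
    save(n+'7c',cv2.resize(c['img'][150:260,150:370] if n=='top' else c['img'][120:290,210:330],None,fx=3.5,fy=3.5))
s=manip.get_state();print(s['clock'],s['tool_pos'],s['contact_force'],s['gripper_width'])
```

```text
top [-3.22077651e-05 -7.15359706e-04  3.70317181e-02]
top [-0.00048547 -0.00118352  0.03698478]
side [-0.0033961   0.001346    0.03954702]
side [-0.00381664 -0.00023509  0.03925041]
7.9667 [ 0.55747915 -0.13809592  0.0068444 ] [-0.32808493  0.81675046 -4.9307095 ] 0.03564934743045955
```

View pics/side7c.png

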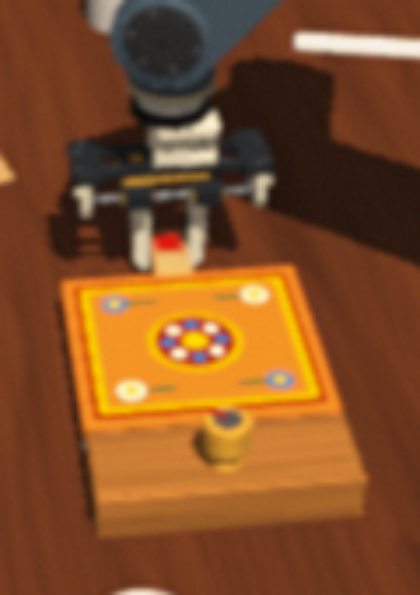

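View pics/top7c.png

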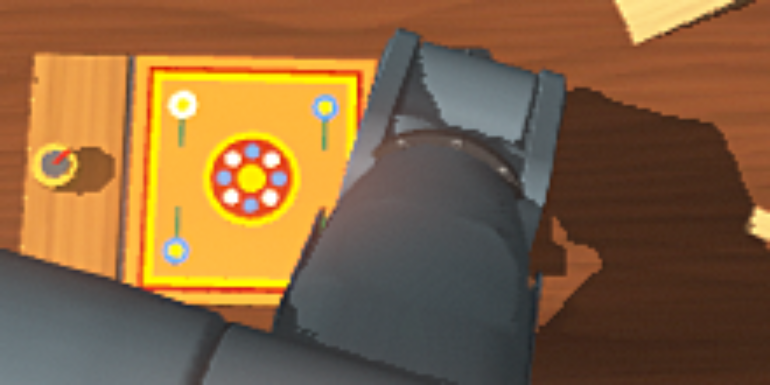

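Level within the measuring noise: top −0.001, side +0.0005 rad. The wrist force (−5 N) says the gripper carries the load, so I lower the wedge 1 mm onto the bench and recheck before letting go.

{"name": "jog_arm", "arguments": {"increments": [{"tx":0,"ty":0,"tz":-0.0005,"rx":0,"ry":0,"rz":0},{"tx":0,"ty":0,"tz":-0.0005,"rx":0,"ry":0,"rz":0},{"tx":0,"ty":0,"tz":0,"rx":0,"ry":0,"rz":0},{"tx":0,"ty":0,"tz":0,"rx":0,"ry":0,"rz":0}]}}

```text
clock: 8.3
tool_pos: [0.5576, -0.1382, 0.0061]
tcp_rot: [-0.0, 0.726, 0.688, -0.0]
contact_force: [-1.3, -0.9, 0.1]
gripper_width: 0.0359
```

Run:
```python
from h import *
for n in('top','side'):
    for k in range(2):
        c=manip.camera(n);print(n,tilt(c)[0])
s=manip.get_state();print(s['clock'],s['tool_pos'],s['contact_force'],s['gripper_width'])
```

```text
top [-0.00016963  0.00201723  0.037246  ]
top [-0.00059496  0.00171906  0.03709407]
side [-0.00293968  0.00302197  0.03955023]
side [-0.00267325  0.00352018  0.03959024]
8.5 [ 0.55757578 -0.13821463  0.00608631] [-2.24536426  0.36802977  1.49240659] 0.03542064837521028
```

On the bench, about 0.0025 rad of droop remains. I push 2.5 mm more, then release.

{"name": "jog_arm", "arguments": {"increments": [{"tx":0.0001,"ty":0.0013,"tz":0,"rx":0,"ry":0,"rz":0},{"tx":0.0001,"ty":0.0012,"tz":0,"rx":0,"ry":0,"rz":0},{"tx":0,"ty":0,"tz":0,"rx":0,"ry":0,"rz":0},{"tx":0,"ty":0,"tz":0,"rx":0,"ry":0,"rz":0}]}}

```text
clock: 8.83
tool_pos: [0.5583, -0.136, 0.0061]
tcp_rot: [0.001, 0.726, 0.688, 0.0]
contact_force: [0.4, -4.3, -0.3]
gripper_width: 0.0357
```

{"name": "jog_arm", "arguments": {"increments": [{"tx":0,"ty":0,"tz":0,"rx":0,"ry":0,"rz":0},{"tx":0,"ty":0,"tz":0,"rx":0,"ry":0,"rz":0},{"tx":0,"ty":0,"tz":0,"rx":0,"ry":0,"rz":0},{"tx":0,"ty":0,"tz":0,"rx":0,"ry":0,"rz":0},{"tx":0,"ty":0,"tz":0,"rx":0,"ry":0,"rz":0}], "fingers": 62}}

```text
clock: 9.25
tool_pos: [0.5579, -0.1355, 0.0059]
tcp_rot: [-0.0, 0.726, 0.688, 0.0]
contact_force: [-0.4, -0.5, -1.0]
gripper_width: 0.0571
```

Run:
```python
from h import *
for n in('top','side'):
    for k in range(2):
        c=manip.camera(n);print(n,tilt(c)[0])
s=manip.get_state();print(s['clock'],s['tool_pos'],s['contact_force'],s['gripper_width'])
```

```text
top [-0.00147359 -0.00147271  0.03689527]
top [-0.00202107 -0.00198927  0.03677872]
side [-0.00297642 -0.00049223  0.0391766 ]
side [-0.00018625 -0.00013452  0.0392227 ]
9.45 [ 0.55782157 -0.1355521   0.00591911] [ 0.76070037 -0.41982566 -0.67037287] 0.05781255408109338
```

Released and level (mean about −0.001 rad). Going straight up, then over to the screw while turning the wrist to the far end of its range.

{"name": "jog_arm", "arguments": {"increments": [{"tx":0,"ty":0,"tz":0.015,"rx":0,"ry":0,"rz":0},{"tx":0,"ty":0,"tz":0.025,"rx":0,"ry":0,"rz":0},{"tx":0,"ty":0,"tz":0.035,"rx":0,"ry":0,"rz":0},{"tx":0,"ty":0,"tz":0.035,"rx":0,"ry":0,"rz":0},{"tx":0,"ty":0,"tz":0.035,"rx":0,"ry":0,"rz":0},{"tx":0,"ty":0,"tz":0.035,"rx":0,"ry":0,"rz":0.1},{"tx":0,"ty":0.01,"tz":0.01,"rx":0,"ry":0,"rz":0.12},{"tx":0,"ty":0.01,"tz":0,"rx":0,"ry":0,"rz":0.12}]}}

```text
clock: 10.12
tool_pos: [0.5592, -0.116, 0.1996]
tcp_rot: [0.003, 0.597, 0.802, 0.001]
contact_force: [-0.1, 0.2, -0.3]
gripper_width: 0.0579
```

{"name": "jog_arm", "arguments": {"increments": [{"tx":0.001,"ty":0.02,"tz":0,"rx":0,"ry":0,"rz":0.12},{"tx":0.001,"ty":0.02,"tz":0,"rx":0,"ry":0,"rz":0.12},{"tx":0.001,"ty":0.02,"tz":0,"rx":0,"ry":0,"rz":0.12},{"tx":0.001,"ty":0.02,"tz":0,"rx":0,"ry":0,"rz":0.12},{"tx":0.001,"ty":0.02,"tz":0,"rx":0,"ry":0,"rz":0.12},{"tx":0.001,"ty":0.02,"tz":0,"rx":0,"ry":0,"rz":0.12},{"tx":0.001,"ty":0.02,"tz":0,"rx":0,"ry":0,"rz":0.12},{"tx":0.001,"ty":0.02,"tz":0,"rx":0,"ry":0,"rz":0.12}]}}

```text
clock: 10.78
tool_pos: [0.5657, 0.0454, 0.196]
tcp_rot: [-0.0, 0.159, 0.987, 0.0]
contact_force: [0.9, -0.9, -0.2]
gripper_width: 0.0579
```

{"name": "jog_arm", "arguments": {"increments": [{"tx":0.001,"ty":0.01,"tz":0,"rx":0,"ry":0,"rz":0.12},{"tx":0.001,"ty":0.01,"tz":0,"rx":0,"ry":0,"rz":0.12},{"tx":0.001,"ty":0.01,"tz":0,"rx":0,"ry":0,"rz":0.12},{"tx":0.001,"ty":0.01,"tz":0,"rx":0,"ry":0,"rz":0.12},{"tx":0.001,"ty":0.01,"tz":0,"rx":0,"ry":0,"rz":0.12},{"tx":0.001,"ty":0.01,"tz":0,"rx":0,"ry":0,"rz":0.12},{"tx":0.001,"ty":0.01,"tz":0,"rx":0,"ry":0,"rz":0.12},{"tx":0.001,"ty":0.01,"tz":0,"rx":0,"ry":0,"rz":0.12}]}}

```text
clock: 11.45
tool_pos: [0.5737, 0.1249, 0.1959]
tcp_rot: [-0.0, -0.315, 0.949, 0.0]
contact_force: [-0.2, -0.1, -1.0]
gripper_width: 0.0578
```

Run:
```python
from h import *
for n in('wrist','side','top'):
    c=manip.camera(n); save(n+'8',c['img']); np.savez(n+'8.npz',**c)
    if n!='wrist':print(n,tilt(c))
s=manip.get_state();print(s['clock'],s['tool_pos'],s['tcp_rot'],s['contact_force'],s['qpos'],s['gripper_width'])
```

```text
side (array([-0.00278503,  0.00193682,  0.03967641]), array([0.00069773, 0.00071396, 0.00011895]), np.int64(2376), array([-0.00064801,  0.00069883,  0.04177056]))
top (array([0.00066486, 0.00259174, 0.03749684]), array([0.00066307, 0.00072099, 0.00012965]), np.int64(3668), None)
11.6 [0.57372064 0.1246946  0.19581947] [-7.69861861e-05 -3.11527675e-01  9.50237077e-01  1.49391472e-05] [ 0.68055251 -1.02443742 -0.71330901] [ 1.34730704e-01  4.41273061e-01  1.57652028e+00  1.66927295e-06
  1.12395615e+00 -2.06966692e+00] 0.05753382518176913
```

View pics/wrist8.png

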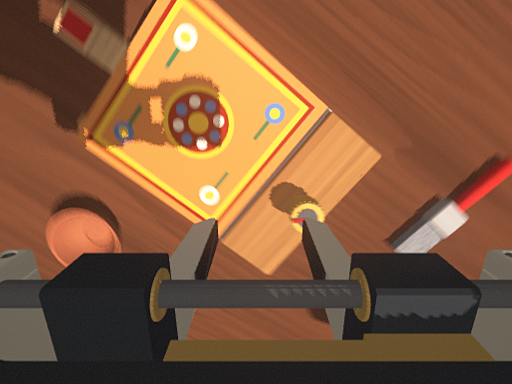

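View pics/top8.png

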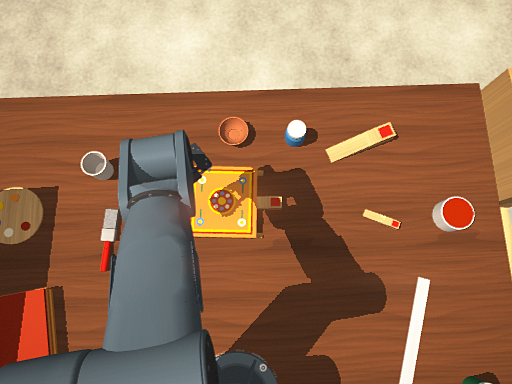

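The wedge's heel sticks out at the free edge (265,202) with the panel level (side 0.002, top 0.0026 rad, within about 0.001 noise). The bystanders are unmoved. The screw head is at (308,214) in the wrist view. Now its axis.

Run:
```python
from h import *
def mkray(c):
    K,R,t=c['intrinsics'],c['R'],c['t']
    def ray(u,v,h):
        d=R.T@np.linalg.solve(K,[u,v,1.]);o=-R.T@t;return (o+d*(h-o[2])/d[2])
    return ray
c=dict(np.load('wrist8.npz'));r=mkray(c)
save('w8c',cv2.resize(c['img'][180:250,260:360],None,fx=6,fy=6,interpolation=cv2.INTER_NEAREST))
for n in ('top0','side8','wrist8'):
    c=dict(np.load(n+'.npz'));P=pts(c);H=(c['range_z']>0)&(np.hypot(P[...,0]-.576,P[...,1]-.19)<.035)&(P[...,2]>.06)&(P[...,2]<.1)
    X=P[H];tp=X[X[:,2]>np.percentile(X[:,2],90)-.006]
    (cx,cy),rad=cv2.minEnclosingCircle(tp[:,:2].astype(np.float32))
    print(n,len(X),'top z',np.percentile(X[:,2],[50,80,95]),'mean top',tp.mean(0),'circ',cx,cy,rad)
c=dict(np.load('side8.npz'));save('s8c',cv2.resize(c['img'][225:275,245:300],None,fx=10,fy=10,interpolation=cv2.INTER_NEAREST))
```

```text
top0 153 top z [0.08260214 0.08536717 0.08743913] mean top [0.57594817 0.18920651 0.08410477] circ 0.5750771760940552 0.189813494682312 0.019008439034223557
side8 185 top z [0.08242689 0.08610445 0.08767394] mean top [0.5734505  0.19480126 0.08512152] circ 0.5757035613059998 0.19228434562683105 0.021614424884319305
wrist8 827 top z [0.0847096  0.08624838 0.08733455] mean top [0.57153858 0.18515374 0.0852369 ] circ 0.573925256729126 0.18992075324058533 0.019787592813372612
```

View pics/w8c.png

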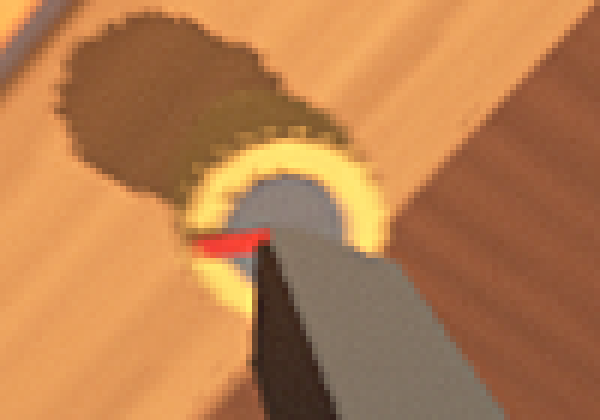

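View pics/s8c.png

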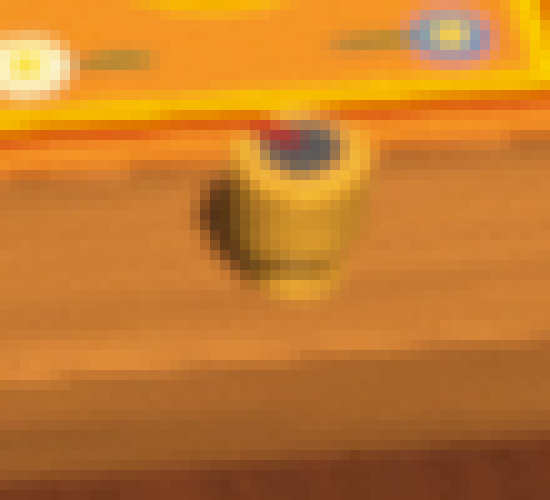

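{"name": "jog_arm", "arguments": {"increments": [{"tx":0.0002,"ty":0.011,"tz":0,"rx":0,"ry":0,"rz":0.113},{"tx":0.0002,"ty":0.011,"tz":0,"rx":0,"ry":0,"rz":0.113},{"tx":0.0002,"ty":0.011,"tz":0,"rx":0,"ry":0,"rz":0.113},{"tx":0.0002,"ty":0.011,"tz":0,"rx":0,"ry":0,"rz":0.113},{"tx":0.0002,"ty":0.011,"tz":0,"rx":0,"ry":0,"rz":0.113},{"tx":0.0002,"ty":0.0105,"tz":-0.03,"rx":0,"ry":0,"rz":0.113},{"tx":0,"ty":0,"tz":-0.04,"rx":0,"ry":0,"rz":0},{"tx":0,"ty":0,"tz":0,"rx":0,"ry":0,"rz":0}], "fingers": 68}}

```text
clock: 12.27
tool_pos: [0.5716, 0.1888, 0.1197]
tcp_rot: [-0.004, -0.609, 0.793, 0.002]
contact_force: [-1.0, -0.8, -1.4]
gripper_width: 0.0631
```

Run:
```python
from h import *
for n in('wrist','side'):
    c=manip.camera(n); save(n+'9',c['img']); np.savez(n+'9.npz',**c)
    P=pts(c);H=(c['range_z']>0)&(np.hypot(P[...,0]-.576,P[...,1]-.19)<.025)&(P[...,2]>.078)&(P[...,2]<.092)
    print(n,H.sum(),cv2.minEnclosingCircle(P[H][:,:2].astype(np.float32)),np.median(P[H],0))
    if n=='side':print(tilt(c)[0])
s=manip.get_state();print(s['clock'],s['tool_pos'],s['tcp_rot'],s['contact_force'],s['qpos'],s['gripper_width'])
```

```text
wrist 1640 ((0.5745148062705994, 0.1901831477880478), 0.01989315263926983) [0.57379142 0.18798713 0.08541143]
side 116 ((0.5722590088844299, 0.1932801455259323), 0.020470431074500084) [0.57336012 0.1963848  0.0852258 ]
[-0.00267294  0.00061148  0.03941187]
12.3667 [0.57463123 0.1892142  0.1258442 ] [-1.12213855e-03 -6.09114154e-01  7.93081647e-01  4.34109162e-04] [0.85488919 0.69027758 0.18178912] [ 2.41209230e-01  5.54406910e-01  1.58377258e+00 -1.27050585e-04
  1.00581713e+00 -2.63940635e+00] 0.06341507014134608
```

View pics/wrist9.png

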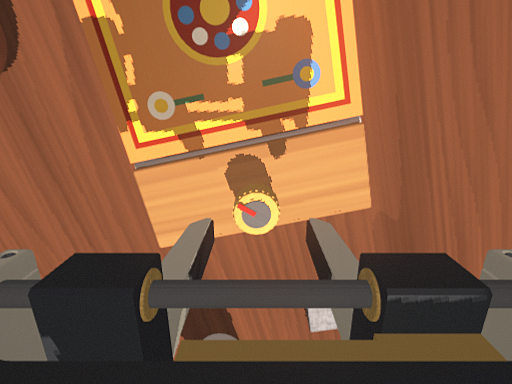

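The screw head at (257,213) lies on the centre line between the fingers. Going down and gripping.

{"name": "jog_arm", "arguments": {"increments": [{"tx":0,"ty":0.001,"tz":-0.022,"rx":0,"ry":0,"rz":0},{"tx":0,"ty":0,"tz":-0.02,"rx":0,"ry":0,"rz":0},{"tx":0,"ty":0,"tz":-0.02,"rx":0,"ry":0,"rz":0},{"tx":0,"ty":0,"tz":-0.01,"rx":0,"ry":0,"rz":0},{"tx":0,"ty":0,"tz":0,"rx":0,"ry":0,"rz":0}]}}

```text
clock: 12.78
tool_pos: [0.5751, 0.1904, 0.054]
tcp_rot: [-0.0, -0.61, 0.793, 0.0]
contact_force: [0.1, 0.8, -0.2]
gripper_width: 0.0629
```

{"name": "jog_arm", "arguments": {"increments": [{"tx":0,"ty":0,"tz":0,"rx":0,"ry":0,"rz":0},{"tx":0,"ty":0,"tz":0,"rx":0,"ry":0,"rz":0},{"tx":0,"ty":0,"tz":0,"rx":0,"ry":0,"rz":0},{"tx":0,"ty":0,"tz":0,"rx":0,"ry":0,"rz":0},{"tx":0,"ty":0,"tz":0,"rx":0,"ry":0,"rz":0}], "fingers": 25, "newtons": 20}}

```text
clock: 13.2
tool_pos: [0.5751, 0.1911, 0.0548]
tcp_rot: [0.0, -0.611, 0.792, 0.0]
contact_force: [-2.2, -0.2, 7.5]
gripper_width: 0.0376
```

Run:
```python
from h import *
c=manip.camera('wrist'); save('w10',c['img'])
s=manip.get_state();print(s['clock'],s['tool_pos'],s['contact_force'],s['torque'],s['qpos'],s['gripper_width'])
```

```text
13.25 [0.57510266 0.19109715 0.05479036] [-3.6074912   0.01128018  5.56067882] [ 0.16727769  0.53232472 -0.0590014 ] [ 2.43906023e-01  6.52486766e-01  1.61954858e+00  2.67614038e-04
  8.69129666e-01 -2.64065712e+00] 0.037768515961778076
```

View pics/w10.png

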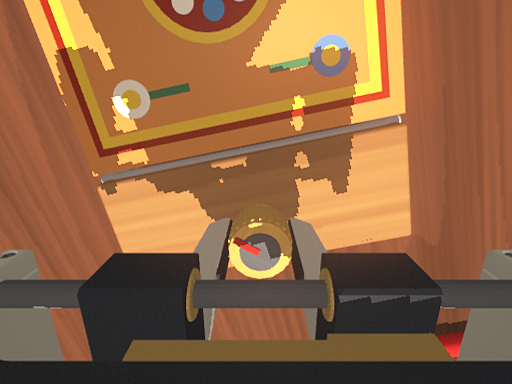

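The head is gripped at 37.7 mm (ring at (260,255), red mark at (246,246)). Turning clockwise while following the sink of 0.1 mm per row.

{"name": "jog_arm", "arguments": {"increments": [{"tx":0,"ty":0,"tz":-0.0001,"rx":0,"ry":0,"rz":-0.12},{"tx":0,"ty":0,"tz":-0.0001,"rx":0,"ry":0,"rz":-0.12},{"tx":0,"ty":0,"tz":-0.0001,"rx":0,"ry":0,"rz":-0.12},{"tx":0,"ty":0,"tz":-0.0001,"rx":0,"ry":0,"rz":-0.12},{"tx":0,"ty":0,"tz":-0.0001,"rx":0,"ry":0,"rz":-0.12},{"tx":0,"ty":0,"tz":-0.0001,"rx":0,"ry":0,"rz":-0.12},{"tx":0,"ty":0,"tz":-0.0001,"rx":0,"ry":0,"rz":-0.12},{"tx":0,"ty":0,"tz":-0.0001,"rx":0,"ry":0,"rz":-0.12}]}}

```text
clock: 13.92
tool_pos: [0.5754, 0.1908, 0.054]
tcp_rot: [0.0, -0.173, 0.985, -0.0]
contact_force: [-1.8, -1.4, 4.7]
gripper_width: 0.0373
```

Run:
```python
from h import *
c=manip.camera('wrist'); save('w11',c['img'])
c=manip.camera('side'); print(tilt(c)[0])
s=manip.get_state();print(s['clock'],s['tool_pos'],s['contact_force'],s['torque'],s['qpos'],s['gripper_width'])
```

```text
[-0.0027052  -0.00053548  0.03914455]
14.0167 [0.57542372 0.19083469 0.05400092] [-1.02740181 -2.1737049   5.7474363 ] [-0.19397176  0.24391518 -0.02781113] [ 2.43599756e-01  6.53780846e-01  1.61957369e+00 -4.26968497e-04
  8.67280603e-01 -1.67550892e+00] 0.03760438537594285
```

View pics/w11.png

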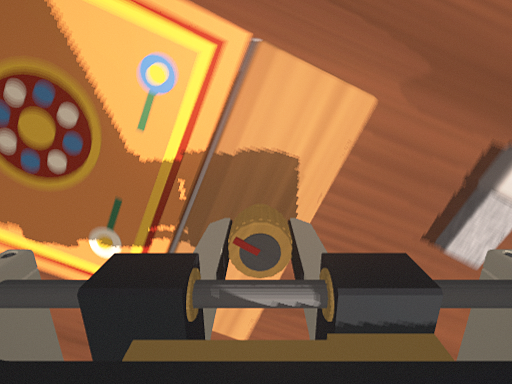

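The red mark stays at (246,246) relative to the fingers while the stand has turned, so the screw follows the gripper. Continuing.

{"name": "jog_arm", "arguments": {"increments": [{"tx":0,"ty":0,"tz":-0.0001,"rx":0,"ry":0,"rz":-0.12},{"tx":0,"ty":0,"tz":-0.0001,"rx":0,"ry":0,"rz":-0.12},{"tx":0,"ty":0,"tz":-0.0001,"rx":0,"ry":0,"rz":-0.12},{"tx":0,"ty":0,"tz":-0.0001,"rx":0,"ry":0,"rz":-0.12},{"tx":0,"ty":0,"tz":-0.0001,"rx":0,"ry":0,"rz":-0.12},{"tx":0,"ty":0,"tz":-0.0001,"rx":0,"ry":0,"rz":-0.12},{"tx":0,"ty":0,"tz":-0.0001,"rx":0,"ry":0,"rz":-0.12},{"tx":0,"ty":0,"tz":-0.0001,"rx":0,"ry":0,"rz":-0.12}]}}

```text
clock: 14.68
tool_pos: [0.5753, 0.1905, 0.0532]
tcp_rot: [0.0, 0.301, 0.954, -0.0]
contact_force: [-2.4, -4.4, 6.9]
gripper_width: 0.0374
```

{"name": "jog_arm", "arguments": {"increments": [{"tx":0,"ty":0,"tz":-0.0001,"rx":0,"ry":0,"rz":-0.12},{"tx":0,"ty":0,"tz":-0.0001,"rx":0,"ry":0,"rz":-0.12},{"tx":0,"ty":0,"tz":-0.0001,"rx":0,"ry":0,"rz":-0.12},{"tx":0,"ty":0,"tz":-0.0001,"rx":0,"ry":0,"rz":-0.12},{"tx":0,"ty":0,"tz":-0.0001,"rx":0,"ry":0,"rz":-0.12},{"tx":0,"ty":0,"tz":-0.0001,"rx":0,"ry":0,"rz":-0.12},{"tx":0,"ty":0,"tz":-0.0001,"rx":0,"ry":0,"rz":-0.12},{"tx":0,"ty":0,"tz":-0.0001,"rx":0,"ry":0,"rz":-0.12}]}}

```text
clock: 15.35
tool_pos: [0.5749, 0.1903, 0.0523]
tcp_rot: [0.0, 0.708, 0.707, -0.0]
contact_force: [-4.1, -4.7, 6.5]
gripper_width: 0.0377
```

Run:
```python
from h import *
c=manip.camera('wrist'); save('w12',c['img'])
c=manip.camera('side'); print(tilt(c)[0])
s=manip.get_state();print(s['clock'],s['tool_pos'],s['contact_force'],s['torque'],s['qpos'],s['gripper_width'])
```

```text
[-0.00156678 -0.00148691  0.03886423]
15.45 [0.57494651 0.19027941 0.05228268] [-3.37186446 -4.55239749  6.93892279] [-0.97534916  0.74434133 -0.06583569] [ 2.43156532e-01  6.56063999e-01  1.62067683e+00 -1.16643711e-03
  8.65461738e-01  2.44522809e-01] 0.037516687399075634
```

View pics/w12.png

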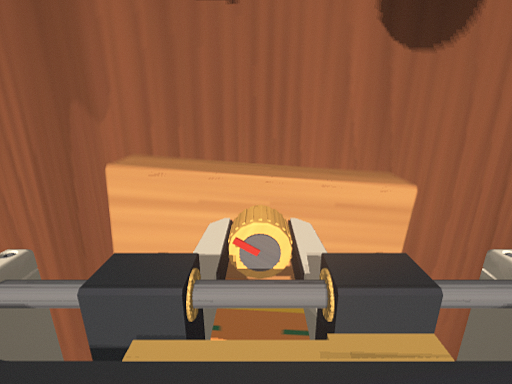

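2.88 rad turned, with the mark still fixed to the fingers. Continuing in smaller batches and watching torque.

{"name": "jog_arm", "arguments": {"increments": [{"tx":0,"ty":0,"tz":-0.0001,"rx":0,"ry":0,"rz":-0.12},{"tx":0,"ty":0,"tz":-0.0001,"rx":0,"ry":0,"rz":-0.12},{"tx":0,"ty":0,"tz":-0.0001,"rx":0,"ry":0,"rz":-0.12},{"tx":0,"ty":0,"tz":-0.0001,"rx":0,"ry":0,"rz":-0.12},{"tx":0,"ty":0,"tz":-0.0001,"rx":0,"ry":0,"rz":-0.12},{"tx":0,"ty":0,"tz":-0.0001,"rx":0,"ry":0,"rz":-0.12}]}}

```text
clock: 15.95
tool_pos: [0.5747, 0.1904, 0.0517]
tcp_rot: [0.0, 0.911, 0.412, -0.001]
contact_force: [-5.1, -4.2, 9.0]
gripper_width: 0.0375
```

Run:
```python
from h import *
s=manip.get_state();print(s['clock'],s['tool_pos'],s['contact_force'],s['torque'],s['qpos'][5],s['gripper_width'])
```

```text
15.95 [0.57468193 0.1904157  0.05167274] [-5.14199278 -4.2116706   8.95376178] [-0.76455314  1.01847783  0.00823426] 0.9652189765675425 0.037528906925001215
```

{"name": "jog_arm", "arguments": {"increments": [{"tx":0,"ty":0,"tz":-0.0001,"rx":0,"ry":0,"rz":-0.1},{"tx":0,"ty":0,"tz":-0.0001,"rx":0,"ry":0,"rz":-0.1}]}}

```text
clock: 16.12
tool_pos: [0.5746, 0.1905, 0.0515]
tcp_rot: [0.0, 0.948, 0.319, -0.001]
contact_force: [-5.8, -3.7, 7.5]
gripper_width: 0.0377
```

Run:
```python
from h import *
c=manip.camera('wrist'); save('w13',c['img'])
s=manip.get_state();print(s['clock'],s['tool_pos'],s['contact_force'],s['torque'],s['qpos'][5],s['gripper_width'])
```

```text
16.1667 [0.57462241 0.19047965 0.0514859 ] [-5.44152708 -4.76702193  9.66756234] [-0.68785202  1.0615661  -0.06676138] 1.1718821145932177 0.038125760266327545
```

View pics/w13.png

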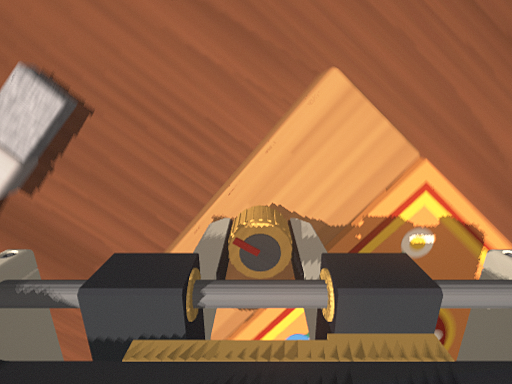

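3.8 rad turned and no stop yet.

{"name": "jog_arm", "arguments": {"increments": [{"tx":0,"ty":0,"tz":-0.0001,"rx":0,"ry":0,"rz":-0.1},{"tx":0,"ty":0,"tz":-0.0001,"rx":0,"ry":0,"rz":-0.1},{"tx":0,"ty":0,"tz":-0.0001,"rx":0,"ry":0,"rz":-0.1}]}}

```text
clock: 16.42
tool_pos: [0.5758, 0.191, 0.0514]
tcp_rot: [0.0, 0.985, 0.175, 0.001]
contact_force: [3.0, 0.1, 3.8]
gripper_width: 0.0377
```

Run:
```python
from h import *
c=manip.camera('wrist'); save('w14',c['img'][180:300,180:340])
s=manip.get_state();print(s['clock'],s['tool_pos'],s['contact_force'],s['torque'],s['qpos'][5],s['gripper_width'])
```

```text
16.4667 [0.57580302 0.19095023 0.05135566] [1.30155098 0.02550767 5.83117626] [-0.1349901  -0.0261938   0.26534334] 1.4707230043598298 0.037514453104775934
```

View pics/w14.png

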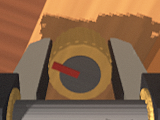

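{"name": "jog_arm", "arguments": {"increments": [{"tx":0,"ty":0,"tz":-0.0001,"rx":0,"ry":0,"rz":-0.1},{"tx":0,"ty":0,"tz":-0.0001,"rx":0,"ry":0,"rz":-0.1}]}}

```text
clock: 16.63
tool_pos: [0.576, 0.1909, 0.0512]
tcp_rot: [0.0, 0.997, 0.077, 0.001]
contact_force: [6.2, -2.5, 4.7]
gripper_width: 0.0379
```

Run:
```python
from h import *
c=manip.camera('wrist'); save('w15',c['img'][180:300,180:340])
s=manip.get_state();print(s['clock'],s['tool_pos'],s['contact_force'],s['torque'],s['qpos'][5],s['gripper_width'])
```

```text
16.6833 [0.57596141 0.19082743 0.05116021] [ 1.6069014  -2.06979773  5.90911736] [-0.32057726 -0.07384313  0.34678288] 1.668738306423706 0.037803980998484
```

View pics/w15.png

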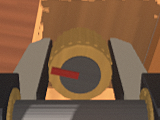

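The z torque jumped from about 0.05 to 0.27–0.35 N m. The red mark now lags the fingers, so they slip: the screw is against its stop after about 4.1 rad. Letting go and rising.

{"name": "jog_arm", "arguments": {"increments": [{"tx":0,"ty":0,"tz":0,"rx":0,"ry":0,"rz":0},{"tx":0,"ty":0,"tz":0,"rx":0,"ry":0,"rz":0},{"tx":0,"ty":0,"tz":0,"rx":0,"ry":0,"rz":0},{"tx":0,"ty":0,"tz":0,"rx":0,"ry":0,"rz":0},{"tx":0,"ty":0,"tz":0,"rx":0,"ry":0,"rz":0}], "fingers": 68}}

```text
clock: 17.1
tool_pos: [0.5749, 0.1909, 0.0501]
tcp_rot: [0.0, 0.997, 0.078, -0.0]
contact_force: [-0.0, -0.1, -0.6]
gripper_width: 0.0624
```

{"name": "jog_arm", "arguments": {"increments": [{"tx":0,"ty":0,"tz":0.015,"rx":0,"ry":0,"rz":0},{"tx":0,"ty":0,"tz":0.025,"rx":0,"ry":0,"rz":0},{"tx":0,"ty":0,"tz":0.03,"rx":0,"ry":0,"rz":0},{"tx":0,"ty":0,"tz":0.03,"rx":0,"ry":0,"rz":0},{"tx":0,"ty":0,"tz":0.03,"rx":0,"ry":0,"rz":0},{"tx":0,"ty":0,"tz":0.02,"rx":0,"ry":0,"rz":0},{"tx":0,"ty":0,"tz":0,"rx":0,"ry":0,"rz":0},{"tx":0,"ty":0,"tz":0,"rx":0,"ry":0,"rz":0}]}}

```text
clock: 17.77
tool_pos: [0.5753, 0.191, 0.2008]
tcp_rot: [-0.0, 0.997, 0.078, 0.001]
contact_force: [0.6, 0.2, -0.5]
gripper_width: 0.0632
```

Run:
```python
from h import *
for n in('wrist','side','top'):
    c=manip.camera(n); save(n+'16',c['img']); np.savez(n+'16.npz',**c)
    P=pts(c);H=(c['range_z']>0)&(np.hypot(P[...,0]-.575,P[...,1]-.19)<.015)&(P[...,2]>.07)&(P[...,2]<.092)
    print(n,H.sum(),np.median(P[H],0) if H.sum() else '', tilt(c)[0] if n!='wrist' else '')
    if n=='wrist':
        hsv=cv2.cvtColor(c['img'],cv2.COLOR_RGB2HSV);red=H&((hsv[...,0]<6)|(hsv[...,0]>174))&(hsv[...,1]>150)
        X=P[red][:,:2];d=X.mean(0)-[.575,.1903];print('mark dir now',np.degrees(np.arctan2(d[1],d[0])),red.sum())
c=dict(np.load('wrist9.npz'));P=pts(c);H=(np.hypot(P[...,0]-.575,P[...,1]-.19)<.015)&(P[...,2]>.07)&(P[...,2]<.092)
hsv=cv2.cvtColor(c['img'],cv2.COLOR_RGB2HSV);red=H&((hsv[...,0]<6)|(hsv[...,0]>174))&(hsv[...,1]>150)
X=P[red][:,:2];d=X.mean(0)-[.575,.1903];print('mark dir before',np.degrees(np.arctan2(d[1],d[0])),red.sum(), np.median(P[H],0))
s=manip.get_state();print(s['clock'],s['tool_pos'],s['contact_force'],s['qpos'][5],s['gripper_width'])
```

```text
wrist 543 [0.57577165 0.1899314  0.08277646] 
mark dir now 92.44251792688632 42
side 58 [0.5751111  0.19207831 0.0828691 ] [-0.00120262 -0.00032512  0.03919845]
top 33 [0.57507378 0.18240852 0.08085304] [-0.00035358  0.00108724  0.03729244]
mark dir before -45.59944931682786 90 [0.57476634 0.18917193 0.08617987]
17.9167 [0.57434018 0.19073935 0.19864273] [-0.24198359  0.287257   -1.82331666] 1.6590347542945716 0.06342568623043257
```

View pics/wrist16.png

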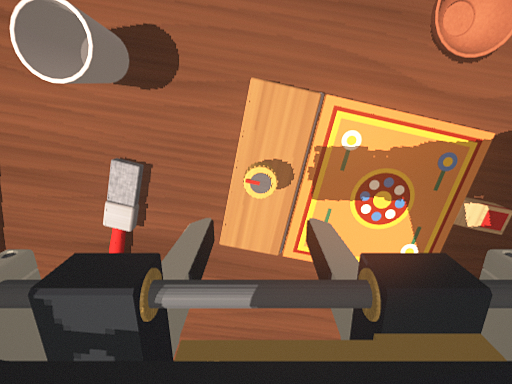

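View pics/side16.png

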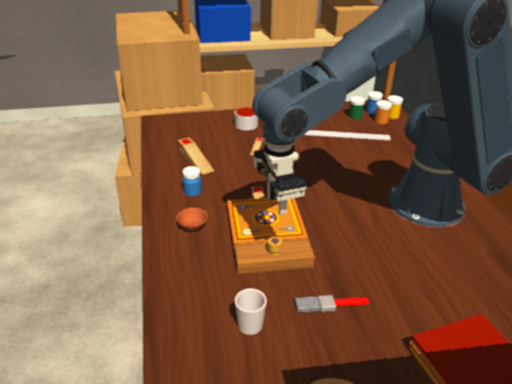

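The mark swung 222° clockwise (3.87 rad) and the head sank about 3.4 mm. Both fit the stop. The panel reads level (side −0.0003, top +0.0011 rad), the wedge heel shows at (490,217), the bystanders are in place, and the arm is clear at z = 0.2. Handing in.

```bash
python3 -c "
from bench import manip
print(manip.job_done())"
```

```text
the job is handed in; nothing more can be done
None
```

I slid the middle-sized wedge straight in under the middle of the panel's low edge, about 90 mm deep, and let go once the panel was level. I then turned the thumbscrew clockwise in one grip, released it and lifted clear. The job was handed in at about 18 s of the 64 s; no verdict was reported.

**Panel:** the last tilt readings were −0.0003 rad (side camera) and +0.0011 rad (top camera), against a limit of 0.0087. Readings scattered by 1 to 3 mrad along the way and the two cameras differ by about 0.002 rad.

**Thumbscrew:** it is against its stop by torque. The torque rose from about 0.05 to 0.35 N m and the fingers began to slip on the head. Its red mark moved 3.87 rad and the head sank about 3.4 mm. If the mark points along the stand's x axis at zero turn (my assumption), its final direction alone reads about 4.6 rad, within measuring error of the 4.7 rad stop. I did not regrip for a second check.

**Bystanders and contact:** the jar, bowl, pot and brush looked unmoved in the last pictures, though I did not measure them. The robot was not seen to touch the panel, and it was clear of everything at z = 0.2 m.

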